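# Latch, tug-test and turn over a sample carrier

## Robot

A 6-joint arm with a two-finger parallel gripper is mounted at the origin on the work surface. World frame = base frame: x ahead of the robot, y to its left, z up, the work surface at z = 0. Lengths are in m, angles in rad, forces in N, time in s.
With the tool pointing down it reaches from about 0.275 to 1 m from the base axis. Payload 8.4 kg.
Tool frame: the origin (TCP) lies midway between the tips of the shut fingers; the grasp point (between the pads) lies 19 mm behind it (r.grip_depth is the distance from the TCP to the grasp point, in m); z points along the fingers, y is the direction in which the jaws open and shut (so a half turn about z gives the same grasp; the last joint's range is limited). The gripper opens to 85 mm and grips with 20 to 120 N. Pads are 22 mm wide; open, the fingers measure 114 mm over their backs; the gripper's body (76 mm by 85 mm) begins 54 mm behind the grasp point. The pads swing forward as they close: fully open they stand 13 mm farther back than shut.
Start: joints at [1.314, 0.353, 1.633, -0, 1.155, -0.002], TCP at [0.158, 0.605, 0.231] pointing down, gripper open.
Joint ranges: [-2.63, 2.63], [-0.92, 2.1], [0.06, 2.66], [-1.3, 4.44], [0, 2.69], [-3.02, 3.02]. Speed limits (rad/s): [2.22, 2.22, 2.79, 3.14, 3.14, 3.14].

## Interface

Orientations are given as a rotation vector (axis times angle).
In Python, from bench import r, vision, order, sensors gives the robot as it stands. Calls block until the motion is done:
- r.reach(position, orientation): joint-space move of the TCP to a pose.
- r.line_to(position, rate=0.15, ori=None): straight line of the TCP; ori=None keeps the orientation; rate is the mean speed in m/s.
- r.move_joints(angles): joint-space move.
- r.gripper_to(opening, effort=None): finger opening in m; effort is the grip in N (None keeps the last); returns when the fingers have stopped.
- r.wait(seconds).
- r.inverse_kinematics(position, orientation): joint angles nearest the present ones, or None.
- vision.grab_frame(name): name is "scene" or "side" or "wrist"; returns a dict with "img" (480x640x3 uint8, red, green, blue), "depth" (480x640 float32, m along the optical axis (not along the pixel's ray), 0 where there is no reading), "vfov" (degrees; the focal length in pixels is half the picture's height over the tangent of half this angle, whatever the lens; pixels are square), "cx", "cy" (the principal point, pixels), "k1" (the pictures are not rectified: a ray, as slopes to the right and down, at radius r is drawn at 1 + k1 r^2 times it, then the intrinsics apply), "rvec" (rotation vector, rad) and "tvec" (3), from world to camera coordinates, as OpenCV has them. Camera axes: x right, y down, z forward; pixel columns grow to the right and rows downward; lengths in m; the calibration is good to about 2 mm. A picture is of the moment at which its call begins.
A pose or a line that the arm cannot do raises r.PlanningError and nothing moves.
- order.hand_in(): hands the job in, once; it reports no verdict.
Readings, each from a call of its own:
- sensors.current_t(): time.
- sensors.current_joint_positions(): joint angles.
- sensors.current_joint_vel(): joint speeds.
- sensors.current_joint_efforts(): joint torques, N m.
- sensors.current_eef_pos(): TCP position.
- sensors.current_tool_rot(): TCP orientation.
- sensors.current_contact_force(): force on the tool from outside, world axes, zero at the start.
- sensors.current_moment(): the same for the moment, N m.
- sensors.current_width(): finger opening in m.
Only numpy, scipy, OpenCV 4.12 (cv2) and the standard library are available. Lean on these libraries where they do the work, as an engineer would, in place of code of your own. Each camera call takes 0.05 s, during which the arm holds its last target.

## Task

Slide the yellow latch of the turnover cradle fully home over the edge of the sample carrier, then take the carrier by its purple fin and give it a firm straight upward tug of about 10 N for half a second to make sure that the latch holds. Once it has held, swing the cradle over by its black bar, all the way to its other stop, so that the carrier hangs upside down, still latched in the cradle, with its coated samples facing up for inspection; let go, and leave the other loose things on the bench where they are.

Things in the scene. Friction and masses are not known exactly. Their poses are not given: they have to be found in the camera images.
- cradle_axis (a point): Middle of the cradle, on its turning axis, 85 mm above the table, midway between the two posts. The cradle is a grey frame, 186 mm along x, 95 mm along y, from 10 mm below to 5 mm above this point. Cradle axes: x along the turning axis, from the yellow latch towards the fixed steel lip; y towards the black bar; z up at the start. These axes turn with the cradle.
- stand: Aluminium stand fixed to the bench, at any place and yaw: base plate 250 x 130 x 12 mm, two posts 40 mm wide at x = +-108 mm, their tops 100 mm above the table. Origin under its middle; at the start its axes match the cradle's.
- cradle (a joint): Turn of the cradle about its x axis, rad: 0 = start, carrier right way up, bar on the +y side; it grows as the bar goes up and over; 3.1416 = fully turned over, against its other stop, bar on the opposite side. It is balanced and has friction (about 0.12 N m): it stays where it is left.
- bar_grip (a point): Middle of the black bar handle: a round bar 12 mm thick, parallel to the cradle's x axis, 86 mm free between its arms, at x 0, y +92, z +14 mm in the cradle's axes (93 mm from the turning axis), with a 38 mm free gap to the frame. It has no sleeve of its own: held between fingers it must turn in the grip as the cradle swings. Axes as the cradle's.
- latch (a joint): Slide of the latch bolt along the cradle's +x, m: 0 = fully open, 0.016 = fully home (hard stop). It starts 0 to 0.006, where it does not yet cover the carrier. Friction about 2 N; it stays where it is left.
- latch_grip (a point): Gripping point of the yellow latch knob, 8 mm below its top: an upright block 16 mm along x, 12 mm along y, 28 mm tall. It moves with the latch: at x -78 mm (open) to -62 mm (home), y 0, z +30 mm in the cradle's axes, which its own axes match. The steel bolt and frame lie 20 to 25 mm below this point.
- bolt: The latch's steel bolt, fixed under the yellow knob: a 40 x 24 x 5 mm plate sliding on the end of the frame; when home, its tip covers 8 mm of the carrier's edge, about 3 mm above the carrier's plate. Its origin is that of the cradle, shifted by the latch's slide.
- carrier_fin (a point): Gripping point of the carrier's purple fin, 10 mm below its top: an upright block 36 mm along x, 12 mm along y, 34 mm tall. The carrier's plate lies 24 mm below this point. At the start this point is at x -12 mm, y 0, z +26 mm in the cradle's axes. Axes as the cradle's.
- carrier_mid (a point): Middle of the carrier's aluminium plate (90 x 76 x 8 mm), on its centre plane; z points to the fin's side. At the start 2 mm below the cradle's axis.
- carrier: The loose sample carrier, 0.18 to 0.28 kg, in the cradle's pocket with 1.5 mm of side play; one end lies under the fixed lip, the other is to be held by the latch. When latched its end lifts 3 mm before it meets the latch bolt, and no further (6 mm at the lip). Origin: middle of its underside, which bears four coated samples; axes as the cradle's.
- dish: flat glass dish, 90 mm across, 14 mm high, origin at the middle of its underside; bystander
- wrench: small steel wrench, 140 mm long, lying flat; bystander
- flange: steel ring flange, 70 mm across, 13 mm thick, lying flat; bystander
- torch: black pocket torch lying on its side, 115 mm long, about 30 mm thick; bystander
- driver: screwdriver lying flat, 180 mm long; bystander
Not all that is in view belongs to the job. What is shaped like the carrier but pink is not meant.

How it is judged:
On the way, in this order (a step that is already met when the one before it is completed fails the run):
1. the latch is slid fully home (within 2.5 mm of its stop) with the cradle not turned (value of joint latch above 0.0135 m and value of joint cradle below 0.15 rad), for 0.1 s.
2. the carrier is tugged upward by the robot's fingers against the closed latch, which takes at least 2.5 N, the cradle not turned (all of step 1 and contact force between carrier and bolt above 2.5 N and contact force between the fingers and carrier above 1 N), for 0.15 s.
At the end, for the whole second after the job is handed in: The cradle is turned fully over (within 5 degrees of its stop), the latch is still home (within 2.5 mm), and the carrier hangs at rest upside down (within 8 degrees) in its pocket, its middle within 12 mm of the cradle's middle (value of joint cradle above 3.05 rad and value of joint latch above 0.0135 m and distance between carrier_mid and cradle_axis below 0.012 m and angle between carrier_mid's own z axis and vertical above 3 rad and linear speed of carrier below 0.02 m/s); the robot touches nothing.
It fails at once if the carrier comes out of the cradle (more than 20 mm from its place) (distance between carrier_mid and cradle_axis above 0.02 m).
It fails at once if one of the other loose things on the bench is moved by more than 20 mm (distance of any of dish, wrench, flange, torch, driver from where it was at the start of the episode above 0.02 m).
It also fails if it takes over 64 s, if anything falls off the work surface, if the arm or the gripper's body presses on something with over 40 N, if the wrist force passes 120 N, or if a joint passes its speed limit or range.

## Working session

There is one attempt and no reset: what is moved stays moved. The work goes in short steps, each a Python script; the robot and the scene stay as the last script left them, time stands still between calls to the robot, and variables do not carry over. Pictures are saved under pics/ and viewed, and the job is handed in when it is done.

```bash
ls; mkdir -p pics; cat > h.py <<'E'
import numpy as np, cv2
from bench import r, vision, order, sensors
def grab(n,save=None):
    f=vision.grab_frame(n)
    if save: cv2.imwrite(save,f["img"][:,:,::-1])
    return f
def ray(f,u,v):
    fl=240/np.tan(np.radians(f["vfov"])/2)
    K=np.array([[fl,0,f["cx"]],[0,fl,f["cy"]],[0,0,1.]])
    p=cv2.undistortPoints(np.array([[[u,v]]],float),K,np.array([f["k1"],0,0,0.]))[0,0]
    return np.array([p[0],p[1],1.])
def pt(f,u,v,z=None,w=1):
    d=ray(f,u,v); R=cv2.Rodrigues(np.array(f["rvec"],float))[0]; t=np.array(f["tvec"],float)
    if z is None:
        ui,vi=int(round(u)),int(round(v)); q=f["depth"][vi-w:vi+w+1,ui-w:ui+w+1]; q=q[q>0]
        return R.T@(d*np.median(q)-t)
    c=-R.T@t; dw=R.T@d
    return c+dw*(z-c[2])/dw[2]
def proj(f,P):
    fl=240/np.tan(np.radians(f["vfov"])/2)
    K=np.array([[fl,0,f["cx"]],[0,fl,f["cy"]],[0,0,1.]])
    return cv2.projectPoints(np.array(P,float).reshape(-1,1,3),np.array(f["rvec"],float),np.array(f["tvec"],float),K,np.array([f["k1"],0,0,0.]))[0][:,0]
E
python3 - <<'E'
from h import *
import pickle
for n in("scene","side","wrist"):
    f=grab(n,f"pics/{n}0.png"); pickle.dump(f,open(n+".pkl","wb")); print(n,f["vfov"],f["rvec"],f["tvec"],f["k1"],f["cx"],f["cy"])
print(sensors.current_t(),sensors.current_tool_rot(),sensors.current_contact_force())
E
```

```text
pics
scene 45.698367167821935 [ 2.44389365  0.84861457 -0.26698955] [-0.38132025 -0.26600008  1.48364386] -0.15354020809108948 316.5662583612171 240.48154580675688
side 44.36895090644761 [ 0.44421512 -2.79271192  1.05769092] [0.48434431 0.24389062 1.16230804] 0.04746998111473285 313.2714774950824 240.65623744860005
wrist 69.09174302155392 [-2.28219008 -1.76431189 -0.27295273] [-0.62385339 -0.0402204   0.37966536] -0.013234553825519803 321.7036720362694 242.78184906639063
0.15 [-3.99117685e-01 -3.11599249e+00  1.64945501e-03] [-0.60253629 -0.28770303 -0.06086997]
```

View pics/scene0.png

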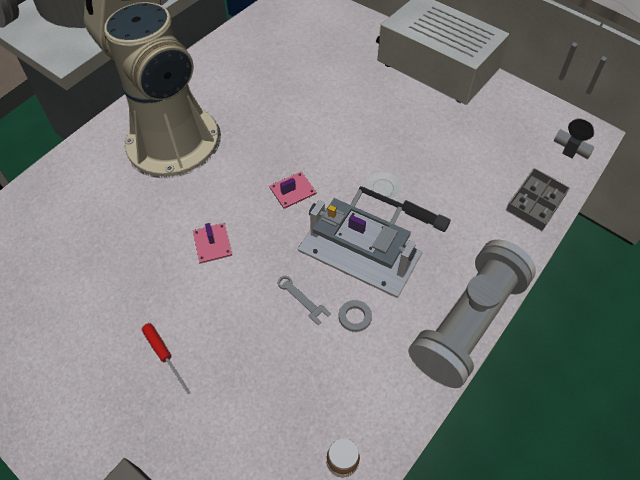

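View pics/side0.png

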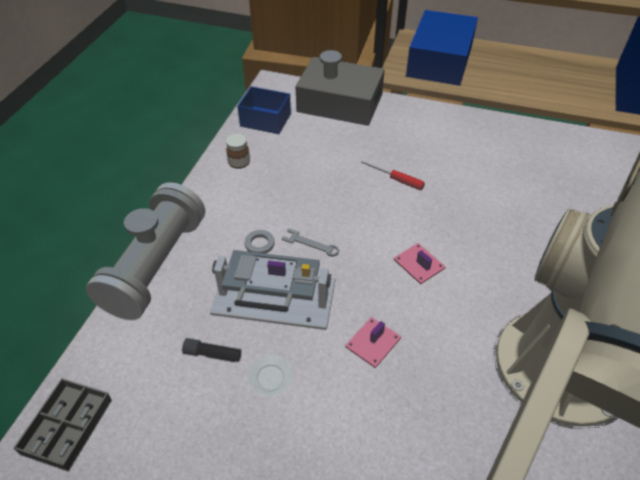

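View pics/wrist0.png

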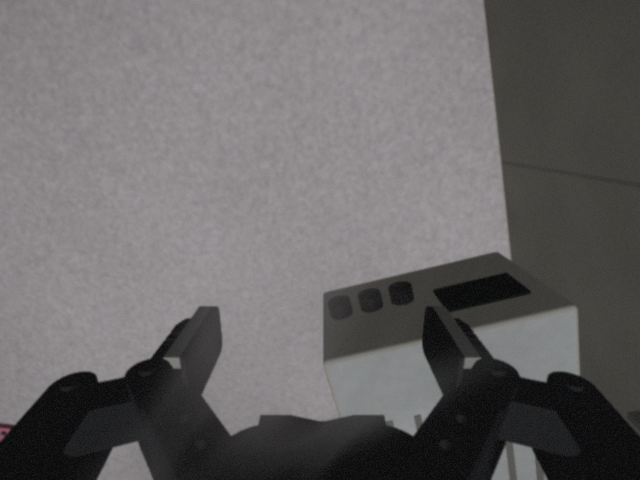

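The scene view shows the stand at about (360,245), with the latch knob at (332,211), the purple fin at (357,224), and the bar near (380,197), next to the torch at (430,212). The purple-finned plates at (292,188) and (212,240) are pink decoys. I'll enlarge the stand to confirm.

```bash
python3 - <<'E'
import cv2
a=cv2.imread('pics/scene0.png')[160:310,260:460]; cv2.imwrite('pics/c1.png',cv2.resize(a,None,fx=4,fy=4,interpolation=cv2.INTER_CUBIC))
a=cv2.imread('pics/side0.png')[220:400,170:350]; cv2.imwrite('pics/c2.png',cv2.resize(a,(600,600),interpolation=cv2.INTER_CUBIC))
E
```

```text
(no output)
```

View pics/c1.png

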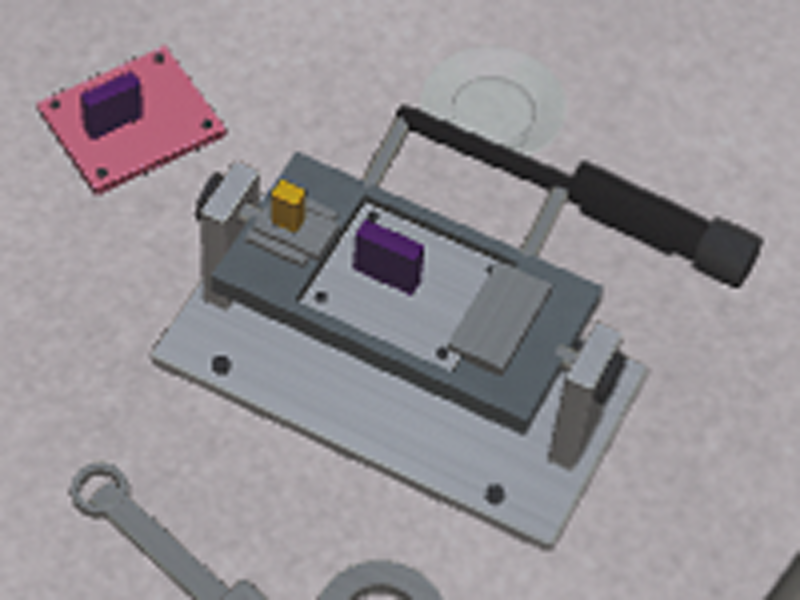

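View pics/c2.png

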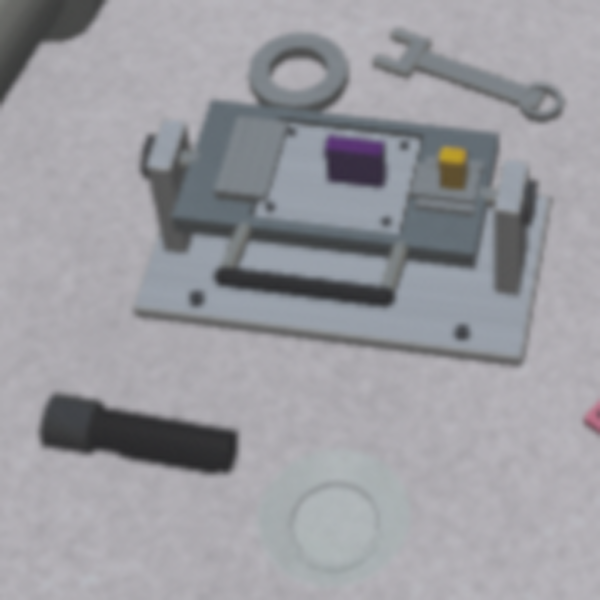

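```bash
cat > fit.py <<'E'
from h import *
import pickle
from scipy.optimize import least_squares
S=pickle.load(open('scene.pkl','rb'));D=pickle.load(open('side.pkl','rb'))
def c1(x,y): return (260+(x+.5)/4-.5,160+(y+.5)/4-.5)
def c2(x,y): return (170+(x+.5)*.3-.5,220+(y+.5)*.3-.5)
# stand coordinates
A=[((-125,-65,12),c1(152,354)),((125,-65,12),c1(552,543)),((125,65,12),c1(649,371)),
 ((-30,-6,121),c1(357,235)),((6,-6,121),c1(421,253)),((6,6,121),c1(424,243)),((-30,6,121),c1(362,220)),
 ((-93,-47.5,90),c1(213,276)),((93,-47.5,90),c1(527,413)),((93,47.5,90),c1(602,291)),((-93,47.5,90),c1(295,153))]
B=[((125,65,12),c2(136,312)),((-125,65,12),c2(521,359)),((-125,-65,12),c2(552,198)),
 ((6,6,121),c2(327,153)),((-30,6,121),c2(384,158)),((6,-6,121),c2(330,136)),((-30,-6,121),c2(384,142)),
 ((93,-47.5,90),c2(212,101)),((-93,-47.5,90),c2(498,133)),((93,47.5,90),c2(175,219)),((-93,47.5,90),c2(474,256))]
def T(p,P):
    P=np.array(P,float)/1000; c,s=np.cos(p[2]),np.sin(p[2])
    return np.c_[p[0]+c*P[:,0]-s*P[:,1],p[1]+s*P[:,0]+c*P[:,1],P[:,2]]
def res(p,sets=((S,A),(D,B))):
    return np.concatenate([(proj(f,T(p,[a[0] for a in L]))-np.array([a[1] for a in L])).ravel() for f,L in sets])
if __name__=="__main__":
    g=pt(S,357,224); print(g)
    best=min((least_squares(res,[g[0],g[1],y0],loss='soft_l1') for y0 in np.arange(-3,3,.7)),key=lambda q:q.cost)
    print(best.x,np.degrees(best.x[2])); print(res(best.x).reshape(-1,2).round(1))
    for s in ((S,A),),((D,B),): print(least_squares(lambda p:res(p,s),best.x).x)
    # knob
    for f,(u,v) in ((S,c1(289,190)),(D,c2(453,154))):
        P=pt(f,u,v,.123); c,s=np.cos(best.x[2]),np.sin(best.x[2]); d=P[:2]-best.x[:2]; print('knob',P,[c*d[0]+s*d[1],-s*d[0]+c*d[1]])
E
python3 fit.py
```

```text
[0.58665416 0.01268191 0.1156243 ]
[0.59266739 0.02239374 0.16129147] 9.241320479106385
[[-0.8 -0.5]
 [ 0.2 -0.1]
 [ 0.2 -2.3]
 [-0.8 -1. ]
 [-1.4  1.3]
 [ 0.4 -0.3]
 [ 0.6 -1.3]
 [-0.5 -0.5]
 [ 0.   1.4]
 [ 0.2 -1.8]
 [ 0.1 -0.8]
 [-1.5 -0.8]
 [ 0.8  0.2]
 [-0.1 -1. ]
 [-1.  -1. ]
 [-0.5 -0.4]
 [-0.7 -0.5]
 [ 0.6 -0.2]
 [-0.4 -0.2]
 [ 0.5  0.2]
 [-0.9 -0.3]
 [ 0.5 -0.2]]
[0.59369194 0.0215753  0.15740318]
[0.59185877 0.02307196 0.16194505]
knob [0.52187754 0.01061736 0.123     ] [np.float64(-0.07176225128011428), np.float64(-0.0002551655041717442)]
knob [0.52172861 0.01017646 0.123     ] [np.float64(-0.07198005432362914), np.float64(-0.0006664269698563804)]
```

Only the grey carrier sits in the stand's cradle, with its fin at scene (357,224). The plates at (292,188) and (212,240) are pink, so they aren't meant. Both cameras agree on the pose: stand at (0.593, 0.022), yaw 9.2°, latch about 6 mm in. I'll move above the knob and check with the wrist camera.

```bash
cat >> h.py <<'E'
X0,Y0,YAW=0.5927,0.0224,0.1613
def W(x,y,z):  # cradle-start coords in m -> world
    c,s=np.cos(YAW),np.sin(YAW); return np.array([X0+c*x-s*y,Y0+s*x+c*y,.085+z])
def down(flip=0):
    a=(YAW+np.pi/2+np.pi*flip+np.pi/2)/2
    return np.pi*np.array([np.cos(a),np.sin(a),0])
G=r.grip_depth
def tcp(x,y,z): return W(x,y,z)-np.array([0,0,G])   # TCP for tool-down grasp at point
def st(tag=''): print(tag,'t',round(sensors.current_t(),2),'p',np.round(sensors.current_eef_pos(),4),'F',np.round(sensors.current_contact_force(),2),'w',round(sensors.current_width(),4))
E
python3 - <<'E'
from h import *
for k in (0,1):
    for P in (tcp(-.072,0,.035),tcp(-.012,0,.03),tcp(0,.092,.014),tcp(0,-.092,-.014)):
        q=r.inverse_kinematics(P,down(k)); print(k,None if q is None else np.round(q,2))
q0=sensors.current_joint_positions()
k=min((0,1),key=lambda k:abs(r.inverse_kinematics(tcp(-.072,0,.035),down(k))[5]))
print('use',k)
r.reach(tcp(-.066,0,.115),down(k)); st()
grab("wrist","pics/w1.png")
import pickle; f=grab("wrist"); pickle.dump(f,open('w1.pkl','wb'))
E
```

```text
0 [ 0.02  0.36  1.96 -0.    0.82 -1.71]
0 [ 0.03  0.45  1.84 -0.    0.86 -1.7 ]
0 [ 0.19  0.48  1.83 -0.    0.83 -1.54]
0 [-0.11  0.55  1.79 -0.    0.81 -1.85]
1 [ 0.02  0.36  1.96 -0.    0.82  1.43]
1 [ 0.03  0.45  1.84 -0.    0.86  1.44]
1 [ 0.19  0.48  1.83 -0.    0.83  1.6 ]
1 [-0.11  0.55  1.79 -0.    0.81  1.29]
use 1
 t 2.63 p [0.5277 0.0124 0.1814] F [ 0.17  0.66 -0.04] w 0.0852
```

View pics/w1.png

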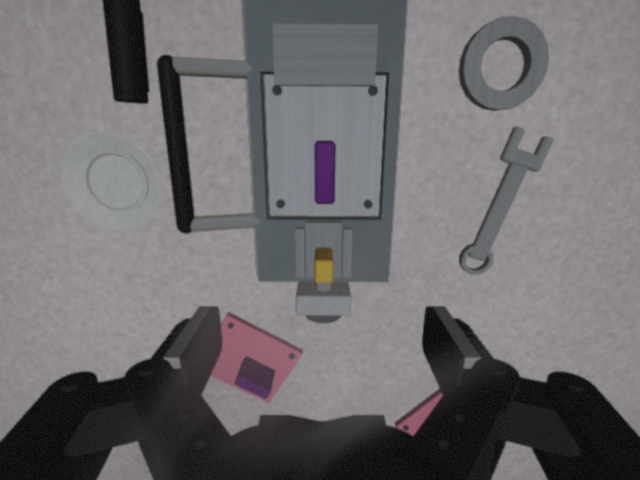

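```bash
python3 - <<'E'
import cv2
a=cv2.imread('pics/w1.png')[130:330,240:410]; cv2.imwrite('pics/c3.png',cv2.resize(a,None,fx=3,fy=3,interpolation=cv2.INTER_CUBIC))
E
```

```text
(no output)
```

View pics/c3.png

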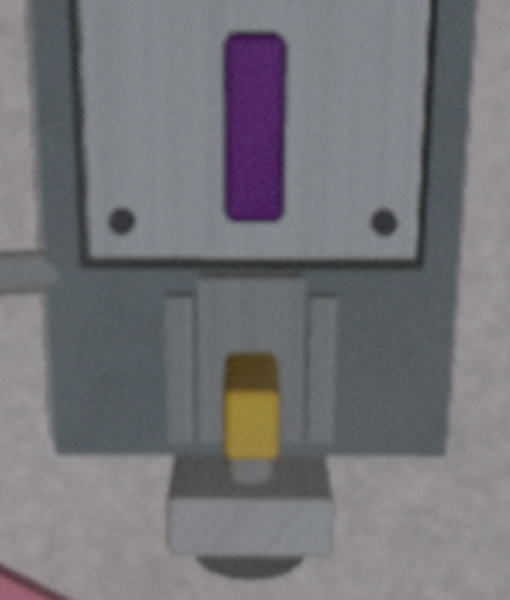

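```bash
python3 - <<'E'
from h import *
import pickle; f=pickle.load(open('w1.pkl','rb'))
def loc(P):
    d=P[:2]-[X0,Y0];c,s=np.cos(YAW),np.sin(YAW);return np.round([c*d[0]+s*d[1],-s*d[0]+c*d[1],P[2]-.085],4)
for n,u,v,z in(('knobc',324.2,271.2,.123),('fin',325,172.2,.121),('fin hi',325,141.5,.121),('fin lo',325,203,.121),('bar',169,63,.1),('bar',186,229,.1)):
    print(n,loc(pt(f,u,v,z)))
E
```

```text
knobc [-0.0703 -0.0016  0.038 ]
fin [-0.0099 -0.0019  0.036 ]
fin hi [ 0.0071 -0.0018  0.036 ]
fin lo [-0.0278 -0.002   0.036 ]
bar [0.0507 0.0891 0.015 ]
bar [-0.0495  0.0905  0.015 ]
```

Knob and fin sit where the fit put them, within about 2 mm. I'll split the difference, then grip the knob and slide it while watching force.

```bash
python3 - <<'E'
s=open('h.py').read().replace("X0,Y0,YAW=0.5927,0.0224,0.1613","X0,Y0,YAW=0.5927+.00115,0.0224-.0008,0.1613")
open('h.py','w').write(s)
E
python3 - <<'E'
from h import *
r.gripper_to(.04,effort=20)
z=.036
r.line_to(tcp(-.072,0,.07),rate=.15); r.line_to(tcp(-.072,0,z),rate=.06); st('down')
r.gripper_to(0.0,effort=20); st('grip')
b=sensors.current_contact_force()
ex=W(1,0,0)-W(0,0,0)
for x in np.arange(-.070,-.0529,.002):
    r.line_to(tcp(x,0,z),rate=.03); F=sensors.current_contact_force()-b
    print(round(x,4),'Fx',round(F@ex,2),'F',np.round(F,1))
    if F@ex<-12: break
st()
E
```

```text
down t 4.41 p [0.5228 0.01   0.1022] F [0.3  0.48 0.05] w 0.0404
grip t 4.77 p [0.523  0.0103 0.1027] F [-0.21  2.34  3.06] w 0.0116
-0.07 Fx -0.76 F [-1.   1.6  2.7]
-0.068 Fx -0.69 F [-0.9  1.   3.2]
-0.066 Fx -1.01 F [-1.3  1.7  1.3]
-0.064 Fx -0.58 F [-0.8  1.6  2.1]
-0.062 Fx -0.6 F [-0.7  0.7  2.1]
-0.06 Fx -7.46 F [-7.4 -0.9  9. ]
-0.058 Fx -14.95 F [-14.8  -2.2  15. ]
 t 6.52 p [0.5333 0.012  0.1024] F [-15.     0.15  18.08] w 0.0115
```

The knob reached its stop at about x = -0.061, and the force rose to 15 N. I'll release it and check visually while moving over the fin.

```bash
python3 - <<'E'
from h import *
import pickle
r.gripper_to(.04); st('open')
r.line_to(tcp(-.06,0,.075),rate=.12); r.line_to(tcp(-.012,0,.115),rate=.15); st()
f=grab("wrist","pics/w2.png"); pickle.dump(f,open('w2.pkl','wb'))
a=cv2.imread('pics/w2.png')
cv2.imwrite('pics/w2c.png',cv2.resize(a[180:400,220:430],None,fx=2.7,fy=2.7,interpolation=cv2.INTER_CUBIC))
E
```

```text
open t 6.9 p [0.5368 0.0122 0.1022] F [-0.7   0.3   0.64] w 0.0404
 t 7.94 p [0.5809 0.0196 0.1801] F [-0.85 -0.36  0.03] w 0.0402
```

View pics/w2c.png

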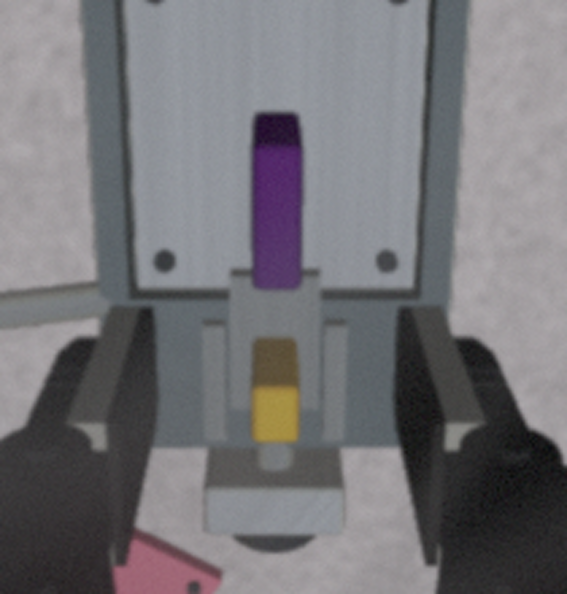

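```bash
python3 - <<'E'
from h import *
import pickle; f=pickle.load(open('w2.pkl','rb'))
def loc(P):
    d=P[:2]-[X0,Y0];c,s=np.cos(YAW),np.sin(YAW);return np.round([c*d[0]+s*d[1],-s*d[0]+c*d[1],P[2]-.085],4)
for n,u,v,z in(('knob',322.2,332.7,.123),('knob+x',322.2,322.6,.123),('fin',322.5,260,.121)): print(n,loc(pt(f,u,v,z)))
E
```

```text
knob [-0.0606 -0.0009  0.038 ]
knob+x [-0.0531 -0.0009  0.038 ]
fin [-0.0105 -0.0011  0.036 ]
```

The knob-to-fin spacing is 50 mm, which is the home value, and the bolt tip covers the carrier's edge. Next is the tug.

```bash
python3 - <<'E'
from h import *
z=.029; x=-.0115;y=-.0003
r.line_to(tcp(x,y,.06),rate=.15); r.line_to(tcp(x,y,z),rate=.06); st('down')
b0=sensors.current_contact_force()
r.gripper_to(0.0,effort=45); st('grip')
b=b0
dz=0
while dz<.014:
    dz+=.0005 if dz>=.002 else .001
    r.line_to(tcp(x,y,z+dz),rate=.03); F=sensors.current_contact_force()-b0
    print(round(dz,4),np.round(F,1),np.round(sensors.current_eef_pos()[2],4))
    if F[2]<-9.5: break
for i in range(6):
    r.wait(.1); print(np.round(sensors.current_contact_force()-b0,1))
st()
E
```

```text
down t 9.18 p [0.5825 0.0195 0.0951] F [0.03 0.07 0.24] w 0.0402
grip t 9.53 p [0.5829 0.0195 0.0958] F [-0.4   0.52  4.12] w 0.0112
0.001 [-0.3 -0.7 -2.4] 0.096
0.002 [ 0.6 -1.  -2.9] 0.0972
0.0025 [-0.5  0.2 -2.2] 0.0978
0.003 [-0.1 -0.6 -2.1] 0.0983
0.0035 [ 0.4  0.1 -2.5] 0.0989
0.004 [-0.  -0.5 -5.8] 0.0991
0.0045 [  2.    0.2 -11.6] 0.0994
[  2.1  -0.1 -12.4]
[  1.9  -0.4 -13.6]
[  2.   -0.5 -14.3]
[  1.7   0.  -15.1]
[  2.   -0.  -14.6]
[  1.8  -0.7 -17.1]
 t 11.88 p [0.5823 0.0194 0.0995] F [  1.8   -0.63 -16.81] w 0.0111
```

It held: about 12–17 N for 0.6 s, with the rise stopping after 3 mm of lift. I'll lower it, release, check the latch, and move to the bar.

```bash
python3 - <<'E'
from h import *
import pickle
z=.029; x=-.0115;y=-.0003
r.line_to(tcp(x,y,z+.0005),rate=.03); st('low')
r.gripper_to(.04); r.line_to(tcp(x,y,.075),rate=.12)
r.line_to(tcp(-.01,.05,.13),rate=.2); st()
f=grab("wrist","pics/w3.png"); pickle.dump(f,open('w3.pkl','wb'))
f=grab("scene","pics/s3.png")
E
```

```text
low t 12.17 p [0.583  0.0195 0.0965] F [-0.04  0.16 -2.74] w 0.0113
 t 13.62 p [0.5756 0.0692 0.1955] F [-0.01  0.41 -0.51] w 0.0401
```

View pics/w3.png

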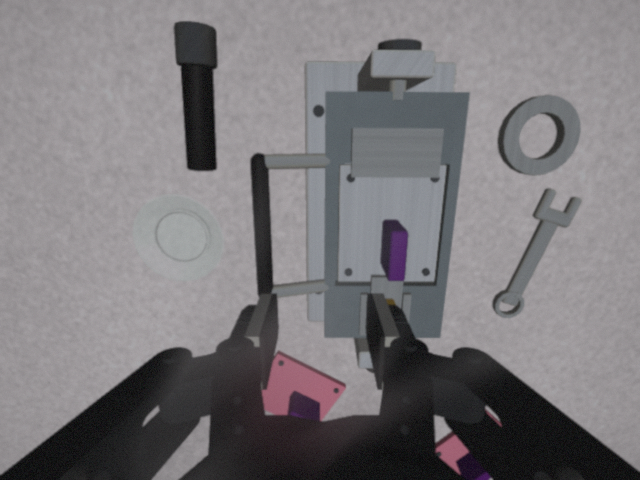

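```bash
python3 - <<'E'
from h import *
import pickle; f=pickle.load(open('w3.pkl','rb'))
def loc(P):
    d=P[:2]-[X0,Y0];c,s=np.cos(YAW),np.sin(YAW);return np.round([c*d[0]+s*d[1],-s*d[0]+c*d[1],P[2]-.085],4)
for n,u,v,z in(('bar',258,157,.101),('bar',266,291,.101),('barm',262,224,.101)): print(n,loc(pt(f,u,v,z)), loc(pt(f,u,v,w=1)))
for th in np.radians([0,30,60,90,120,150,180]):
    a=th+np.arctan2(.014,.092); y,z=.09306*np.cos(a),.09306*np.sin(a)
    t=np.radians(25)*max(0,(th-np.pi/3)/(np.pi*2/3))
    R=cv2.Rodrigues(W(1,0,0).__sub__(W(0,0,0))*t)[0]@cv2.Rodrigues(down(1))[0]
    p=W(0,y,z)+R[:,2]*G
    q=r.inverse_kinematics(p,cv2.Rodrigues(R)[0].ravel()); print(np.round(np.degrees(th)),np.round(p,3),None if q is None else np.round(q,2))
E
```

```text
bar [0.0517 0.0915 0.016 ] [0.0519 0.0909 0.0194]
bar [-0.0457  0.0908  0.016 ] [-0.0438  0.0901  0.0201]
barm [0.0059 0.0911 0.016 ] [0.0071 0.0903 0.0206]
0.0 [0.579 0.112 0.08 ] [0.19 0.48 1.83 0.   0.84 1.6 ]
30.0 [0.582 0.093 0.124] [0.16 0.42 1.8  0.   0.92 1.57]
60.0 [0.588 0.055 0.153] [0.09 0.39 1.78 0.   0.98 1.5 ]
90.0 [0.596 0.01  0.158] [-0.05  0.4   1.75  0.13  1.02  1.3 ]
120.0 [ 0.603 -0.032  0.139] [-0.17  0.46  1.72  0.24  1.05  1.11]
150.0 [ 0.607 -0.058  0.101] [-0.26  0.55  1.69  0.34  1.06  0.95]
180.0 [ 0.607 -0.061  0.054] [-0.32  0.65  1.68  0.44  1.07  0.83]
```

```bash
cat >> h.py <<'E'
EX=W(1,0,0)-W(0,0,0)
def arc(th,dz=0,R0=.09306):
    a=th+np.arctan2(.014,.092); y,z=R0*np.cos(a),R0*np.sin(a)
    t=np.radians(25)*max(0,(th-np.pi/3)/(np.pi*2/3))
    R=cv2.Rodrigues(EX*t)[0]@cv2.Rodrigues(down(1))[0]
    return W(0,y,z+dz)+R[:,2]*G, cv2.Rodrigues(R)[0].ravel()
E
python3 - <<'E'
from h import *
r.gripper_to(.03,effort=30)
r.line_to(tcp(0,.0915,.06),rate=.15); r.line_to(tcp(0,.0915,.014),rate=.08); st('down')
b=sensors.current_contact_force()
r.gripper_to(0,effort=30); st('grip')
for d in range(6,49,6):
    p,o=arc(np.radians(d)); r.line_to(p,rate=.08,ori=o)
    print(d,np.round(sensors.current_contact_force()-b,1),np.round(1000*(sensors.current_eef_pos()-p),1),round(sensors.current_width(),4))
st()
grab("side","pics/d4.png")
a=cv2.imread('pics/d4.png')[180:380,150:390]; cv2.imwrite('pics/d4c.png',cv2.resize(a,None,fx=2.5,fy=2.5))
E
```

```text
down t 15.4 p [0.5793 0.1119 0.0802] F [-0.25  0.45  0.08] w 0.0299
grip t 15.69 p [0.5795 0.1127 0.0809] F [-0.51  5.04  0.85] w 0.0112
6 [-0.3  3.5  1.2] [0.4 0.4 0.6] 0.0103
12 [-0.6  5.5  2.9] [0.3 0.6 0.4] 0.0106
18 [-0.8  7.5  2.9] [0.3 0.9 0.5] 0.011
24 [-2.3  9.5  5.8] [0.2 1.3 0.6] 0.0107
30 [-2.8 11.3  8.3] [0.1 1.7 0.9] 0.0106
36 [-4.9 13.7 12. ] [0.  2.2 1.3] 0.011
42 [-7.4 15.2 17.2] [-0.   2.6  1.8] 0.0106
48 [-8.4 11.6 21.1] [0.2 2.2 2.2] 0.0108
 t 17.88 p [0.5859 0.0743 0.1462] F [-8.68 12.09 21.2 ] w 0.0108
```

View pics/d4c.png

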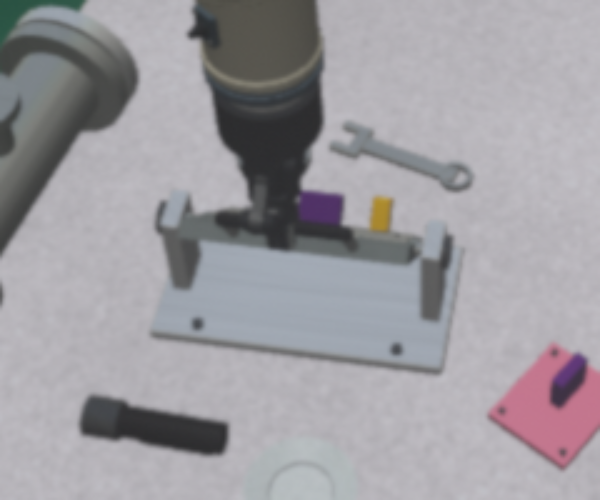

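The cradle is swinging with the bar; the side view shows fin and knob tilting over with it. The arc pushes about 24 N radially, so I'll continue with a radial correction from the force reading.

```bash
cat > swing.py <<'E'
from h import *
import sys,json
d0,d1,step=map(float,sys.argv[1:4]); rho=float(sys.argv[4])
EY=W(0,1,0)-W(0,0,0)
for d in np.arange(d0,d1+.01,step):
    a=np.radians(d)+np.arctan2(.014,.092)
    u=EY*np.cos(a)+np.array([0,0,1])*np.sin(a); tg=-EY*np.sin(a)+np.array([0,0,1])*np.cos(a)
    p,o=arc(np.radians(d)); p=p+u*rho
    r.line_to(p,rate=.08,ori=o)
    F=sensors.current_contact_force()
    print(d,'rho',round(rho*1e3,2),'Frad %.1f Ftan %.1f Fx %.1f'%(F@u,F@tg,F@EX),'err',np.round(1000*(sensors.current_eef_pos()-p),1),round(sensors.current_width(),4))
    rho=np.clip(rho+.00008*F@u,-.006,.006)
    if np.linalg.norm(F)>45: print('stop');break
st(); print('rho',rho)
E
python3 swing.py 48 108 6 .0015
python3 - <<'E'
from h import *
grab("side","pics/d5.png");grab("scene","pics/s5.png")
a=cv2.imread('pics/d5.png')[150:380,130:400];b=cv2.imread('pics/s5.png')[130:330,250:480]
cv2.imwrite('pics/c5.png',np.hstack([cv2.resize(a,(400,340)),cv2.resize(b,(391,340))]))
E
```

```text
48.0 rho 1.5 Frad 14.2 Ftan -0.1 Fx -1.6 err [0.3 1.2 1.2] 0.0106
54.0 rho 2.63 Frad 12.6 Ftan -0.3 Fx -2.1 err [0.5 0.5 1. ] 0.0109
60.0 rho 3.64 Frad 11.7 Ftan -0.1 Fx -1.7 err [0.5 0.1 1. ] 0.0107
66.0 rho 4.57 Frad 9.2 Ftan -1.5 Fx -0.8 err [ 0.5 -0.3  0.7] 0.0109
72.0 rho 5.31 Frad 8.5 Ftan -0.8 Fx -0.6 err [ 0.5 -0.6  0.5] 0.0106
78.0 rho 5.99 Frad 7.1 Ftan -1.1 Fx 1.7 err [ 0.5 -0.6  0.2] 0.0107
84.0 rho 6.0 Frad 7.4 Ftan -1.3 Fx 0.7 err [ 0.4 -0.7  0.3] 0.0107
90.0 rho 6.0 Frad 4.3 Ftan -0.5 Fx 2.1 err [ 0.4 -0.6 -0.1] 0.0109
96.0 rho 6.0 Frad 3.7 Ftan -0.7 Fx 2.2 err [ 0.3 -0.4 -0.1] 0.0107
102.0 rho 6.0 Frad 4.1 Ftan -1.0 Fx 3.3 err [ 0.2 -0.4 -0.1] 0.0108
108.0 rho 6.0 Frad 3.0 Ftan 0.4 Fx 2.6 err [ 0.1 -0.2 -0.1] 0.0106
 t 20.93 p [ 0.6006 -0.0193  0.155 ] F [ 2.8  -1.28  2.54] w 0.0106
rho 0.006
```

View pics/c5.png

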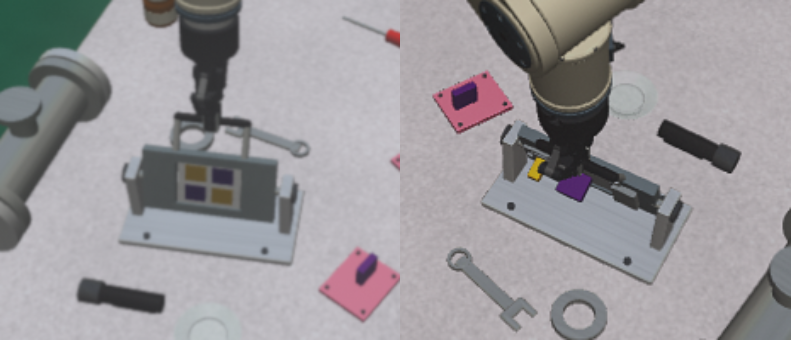

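Past vertical, still latched, samples visible from the far side, and bystanders untouched. The bar sits about 6 mm lower in the fingers than nominal, so I'll apply that offset along the tool axis for the rest of the swing.

```bash
cat > swing2.py <<'E'
from h import *
import sys
d0,d1,step,rho,s=map(float,sys.argv[1:6])
EY=W(0,1,0)-W(0,0,0)
for d in np.arange(d0,d1+.01,step):
    a=np.radians(d)+np.arctan2(.014,.092)
    u=EY*np.cos(a)+np.array([0,0,1])*np.sin(a); tg=-EY*np.sin(a)+np.array([0,0,1])*np.cos(a)
    p,o=arc(np.radians(d)); p=p+u*rho-cv2.Rodrigues(o)[0][:,2]*s
    r.line_to(p,rate=.08,ori=o)
    F=sensors.current_contact_force()
    print(d,'rho',round(rho*1e3,2),'Frad %.1f Ftan %.1f Fx %.1f'%(F@u,F@tg,F@EX),'err',np.round(1000*(sensors.current_eef_pos()-p),1),round(sensors.current_width(),4))
    rho=np.clip(rho+.00008*F@u,-.006,.006)
    if np.linalg.norm(F)>40: print('stop');break
st(); print('rho',rho)
E
python3 swing2.py 110 168 6 0 .006
python3 - <<'E'
from h import *
grab("side","pics/d6.png");grab("scene","pics/s6.png")
a=cv2.imread('pics/d6.png')[150:380,130:400];b=cv2.imread('pics/s6.png')[130:330,250:480]
cv2.imwrite('pics/c6.png',np.hstack([cv2.resize(a,(400,340)),cv2.resize(b,(391,340))]))
E
```

```text
110.0 rho 0.0 Frad 4.6 Ftan -2.2 Fx 1.4 err [0.1 0.3 0.4] 0.0107
116.0 rho 0.37 Frad 2.6 Ftan -1.2 Fx 3.7 err [ 0.1 -0.1 -0.1] 0.0105
122.0 rho 0.58 Frad -0.5 Ftan -1.2 Fx 4.0 err [ 0.  -0.  -0.3] 0.0106
128.0 rho 0.54 Frad 0.9 Ftan -0.4 Fx 4.3 err [ 0.  -0.  -0.2] 0.0106
134.0 rho 0.61 Frad 0.0 Ftan 0.4 Fx 4.4 err [-0.  -0.  -0.2] 0.0109
140.0 rho 0.61 Frad -0.6 Ftan -0.5 Fx 3.6 err [-0.1  0.  -0.2] 0.0108
146.0 rho 0.57 Frad -1.3 Ftan -0.1 Fx 3.0 err [-0.2  0.2 -0.3] 0.0106
152.0 rho 0.46 Frad -1.2 Ftan -0.1 Fx 4.5 err [-0.2  0.2 -0.2] 0.0106
158.0 rho 0.37 Frad -1.7 Ftan -0.6 Fx 3.7 err [-0.2  0.2 -0.3] 0.0111
164.0 rho 0.24 Frad -2.9 Ftan -0.3 Fx 3.0 err [-0.3  0.3 -0.4] 0.011
 t 23.68 p [ 0.6076 -0.0648  0.0847] F [ 2.48  3.31 -0.08] w 0.011
rho 7.46044867124153e-06
```

View pics/c6.png

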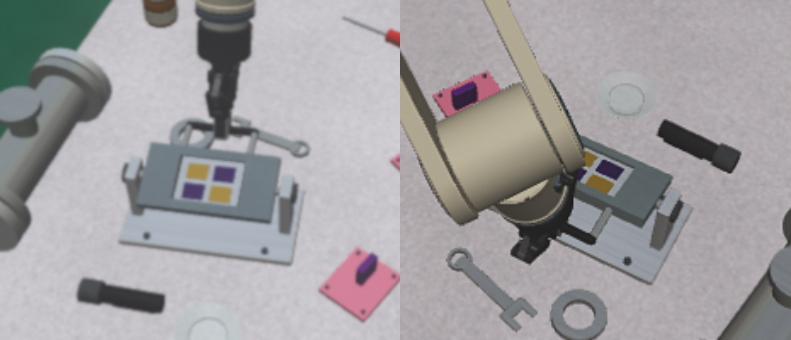

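```bash
sed -i 's/if np.linalg.norm(F)>40/if F@tg<-13 or np.linalg.norm(F)>40/' swing2.py
python3 swing2.py 168 192 3 0 .006
python3 - <<'E'
from h import *
grab("side","pics/d7.png");
a=cv2.imread('pics/d7.png')[180:340,150:380]
cv2.imwrite('pics/c7.png',cv2.resize(a,None,fx=3.4,fy=3.4,interpolation=cv2.INTER_CUBIC))
E
```

```text
168.0 rho 0.0 Frad -3.0 Ftan -1.5 Fx 2.6 err [-0.3  0.2 -0.2] 0.0105
171.0 rho -0.24 Frad -2.5 Ftan 0.8 Fx 1.8 err [-0.2 -0.  -0.3] 0.0107
174.0 rho -0.43 Frad -1.2 Ftan -0.6 Fx 0.0 err [-0.2 -0.1 -0.4] 0.0109
177.0 rho -0.53 Frad -0.9 Ftan -0.1 Fx 0.3 err [-0.1 -0.1 -0.4] 0.0106
180.0 rho -0.6 Frad -1.8 Ftan -0.0 Fx -1.3 err [-0.2 -0.  -0.5] 0.011
183.0 rho -0.74 Frad -3.0 Ftan -19.6 Fx -3.5 err [ 0.8 -0.   2.3] 0.0105
stop
 t 25.28 p [ 0.6083 -0.0622  0.0572] F [-3.28 -1.53 19.83] w 0.0105
rho -0.0009873522033368117
```

View pics/c7.png

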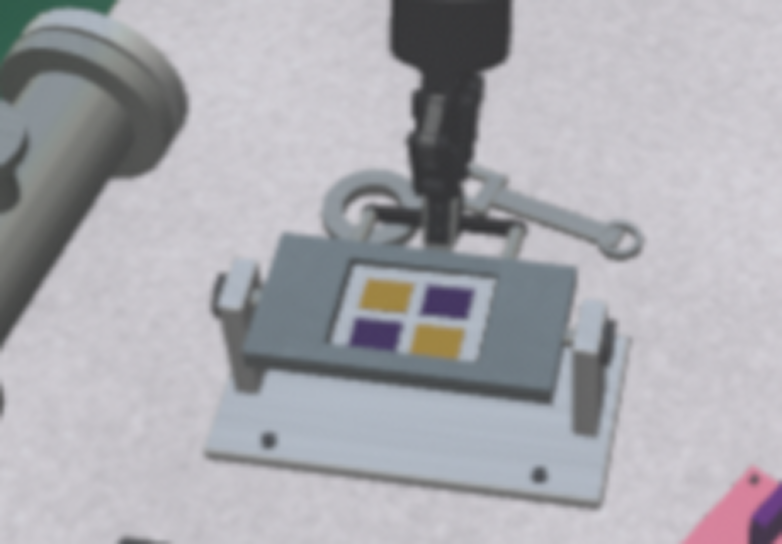

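It's against the stop: reaction about 20 N, and the frame looks level and inverted. I'll open slightly, back out along the tool axis and check.

```bash
python3 - <<'E'
from h import *
import pickle
r.gripper_to(.026,effort=20); st('open')
p=sensors.current_eef_pos(); z=cv2.Rodrigues(np.array(sensors.current_tool_rot()))[0][:,2]
r.line_to(p-z*.05,rate=.06); st('back1')
r.line_to(p-z*.14,rate=.15); st('back2')
r.reach([.42,-.25,.30],down(1)); st('away')
for n in("scene","side"):
    f=grab(n,f"pics/{n}8.png"); pickle.dump(f,open(n+'8.pkl','wb'))
a=cv2.imread('pics/side8.png')[180:340,150:380];cv2.imwrite('pics/c8.png',cv2.resize(a,None,fx=3.4,fy=3.4,interpolation=cv2.INTER_CUBIC))
E
```

```text
open t 25.63 p [ 0.6074 -0.0623  0.0546] F [ 1.41 -0.19  0.28] w 0.0257
back1 t 26.61 p [ 0.6106 -0.0834  0.0993] F [-0.06 -1.07  0.01] w 0.026
back2 t 27.36 p [ 0.6166 -0.1216  0.1801] F [ 0.2   0.11 -0.16] w 0.0258
away t 28.38 p [ 0.4206 -0.2496  0.2993] F [ 0.86 -0.28 -0.  ] w 0.0261
```

View pics/c8.png

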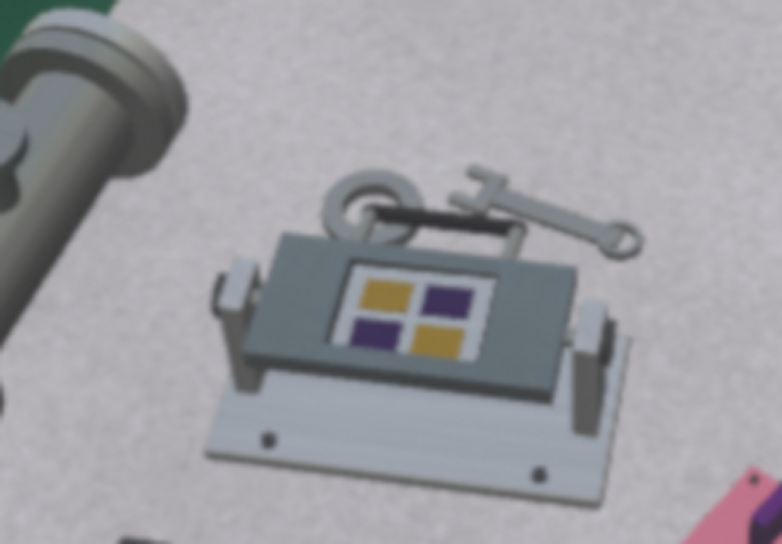

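View pics/scene8.png

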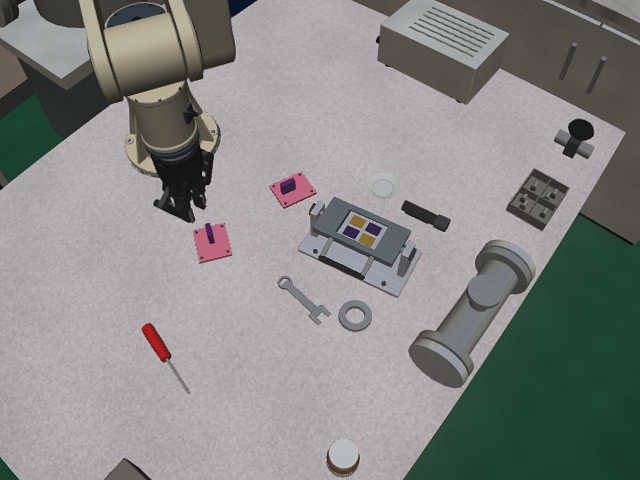

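Frame, samples and bar are in the inverted pose, and the bystanders are where they were. One numeric check of the frame's tilt from depth, then I hand in.

```bash
python3 - <<'E'
from h import *
import pickle
for n in("scene8","side8"):
    f=pickle.load(open(n+".pkl","rb"))
    for name,L in (('frame',[(x,s*y) for x in np.linspace(-.085,.085,18) for y in (.042,.043,.044,.045) for s in (-1,1)]),
                   ('carrier',[(x-.0,y) for x in np.linspace(-.03,.03,9) for y in np.linspace(-.03,.03,9)])):
        P=[]
        for x,y in L:
            u,v=proj(f,W(x,y,.010 if name=='frame' else .006))[0]
            q=pt(f,u,v,w=0); d=q-W(0,0,0); P.append([d@EX,d@(W(0,1,0)-W(0,0,0)),d[2]])
        P=np.array(P); P=P[np.isfinite(P).all(1)]
        for _ in range(3):
            c=np.linalg.lstsq(np.c_[P[:,:2],np.ones(len(P))],P[:,2],rcond=None)[0]; e=np.abs(P[:,2]-np.c_[P[:,:2],np.ones(len(P))]@c); P=P[e<max(.002,2*np.median(e))]
        print(n,name,len(P),'tilt deg x,y',np.round(np.degrees(np.arctan(c[:2])),2),'z',round(c[2],4))
order.hand_in(); st()
E
```

```text
scene8 frame 112 tilt deg x,y [0.21 0.24] z 0.0104
scene8 carrier 55 tilt deg x,y [-1.23 -1.05] z 0.0022
side8 frame 103 tilt deg x,y [-0.26  0.18] z 0.0101
side8 carrier 53 tilt deg x,y [-3.14  1.73] z 0.0022
the job is handed in; nothing more can be done
the job is handed in; nothing more can be done
```

The job is handed in at about 28 s of the 64 s allowed. The cradle is fully turned over, with the carrier still latched and its samples facing up.

- **Latch:** I slid the yellow knob to its hard stop, where the reaction rose to about 15 N. The wrist camera then put the knob 50 mm from the fin, which is the home spacing, and showed the bolt tip over the carrier's edge.
- **Tug:** I lifted the carrier by its purple fin. It stopped after about 3 mm and held for 0.6 s. The pull crept from about 12 to 17 N, above the 10 N asked for, and includes about 2.4 N of carrier weight.
- **Swing:** I carried the bar over to the other stop, which reacted with about 20 N. The bar settled about 6 mm lower in the fingers than planned, and the radial force reached about 24 N until I corrected the path.
- **Final checks:** Depth images show the frame level within 0.3°. The carrier is in its pocket at about 1–4° tilt (the two cameras differ), within the 8° limit. By eye, the dish, wrench, flange, torch and driver are where they started. The arm is clear and the wrist force is close to zero.
- **Not checked:** I could not see the latch directly once the cradle was inverted. That it is still home rests on the check before the tug and on the carrier hanging in place.

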